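Change over the condiment organiser at the coffee corner

TASK

The grey plastic condiment organiser is due for washing: move its four jars into the clean wooden organiser, one to each compartment and in the same left-to-right order as they stand now, because people reach for them by habit. Keep the jars upright and set each one down gently on the compartment's floor, without dropping or knocking over any; leave the pump bottle, the mug and the paper cups where they are.

Things in the scene. Friction and masses are not known exactly. Their poses are not given: they have to be found in the camera images.
- jar_sugar: Sugar dispenser: white round jar, diameter 54 mm, straight from the foot to 68 mm up, then a steel screw cone with a short slanting spout, 98 mm tall in all, 0.3 kg. Origin: centre of the underside; z up along the jar.
- jar_cocoa: Cocoa dredger: round steel can, diameter 50 mm, straight from the foot to 75 mm up, then a dark rim (49 mm) and a perforated steel dome, 94 mm tall, 0.24 kg. Origin: centre of the underside; z up along the jar.
- jar_creamer: Creamer pot: white ceramic round pot, diameter 56 mm, straight from the foot to 68 mm up, then a wooden lid (55 mm, fixed on) with a ball knob, 94 mm tall, 0.36 kg. Origin: centre of the underside; z up along the pot.
- jar_cinnamon: Cinnamon shaker: slim amber glass, diameter 44 mm, straight from the foot to 74 mm up, then a flat black cap (36 mm), 92 mm tall, 0.2 kg. Origin: centre of the underside; z up along the jar.
- old_organiser: Used grey plastic organiser, fixed: tray 88 x 306 mm with a row of four bays along its y axis, centres at y = +111, +37, -37, -111 mm, x = 0; bay floors 7 mm, bay walls 30 mm above the counter. Origin: centre of the underside, on the counter; y points to its left end as the robot sees it, x away from the robot, z up. Turned up to 0.1 rad; nearer to the robot than the wooden one or farther.
- bay_sugar: One of the four equal square bays of the grey organiser, open at the top: the one in which the sugar dispenser stands at the start; fixed to the organiser. 74 mm square outside, 66 mm inside, walls 26 mm high over its origin, which is the centre of its underside; its floor is 3 mm above the origin. Axes parallel to the organiser's.
- bay_cocoa: One of the four equal square bays of the grey organiser, open at the top: the one in which the cocoa dredger stands at the start; fixed to the organiser. 74 mm square outside, 66 mm inside, walls 26 mm high over its origin, which is the centre of its underside; its floor is 3 mm above the origin. Axes parallel to the organiser's.
- bay_creamer: One of the four equal square bays of the grey organiser, open at the top: the one in which the creamer pot stands at the start; fixed to the organiser. 74 mm square outside, 66 mm inside, walls 26 mm high over its origin, which is the centre of its underside; its floor is 3 mm above the origin. Axes parallel to the organiser's.
- bay_cinnamon: One of the four equal square bays of the grey organiser, open at the top: the one in which the cinnamon shaker stands at the start; fixed to the organiser. 74 mm square outside, 66 mm inside, walls 26 mm high over its origin, which is the centre of its underside; its floor is 3 mm above the origin. Axes parallel to the organiser's.
- new_organiser: Clean, empty wooden organiser, fixed, 88 x 312 mm: four compartments in a row along its y axis, centres at y = +111, +37, -37, -111 mm, x = 0, 70 mm square inside. Floor 7 mm, long walls and dividers 29 mm, end panels 46 mm above the counter. Origin: centre of the underside, on the counter; y points to its left end as the robot sees it, x away from the robot, z up. Turned up to 0.1 rad.
- pump_bottle: Bystander: white bottle with a blue pump, diameter 66 mm, 170 mm tall, loose, left of the organisers. Origin: centre of the underside.
- mug: Bystander: blue mug with a handle, diameter 82 mm, 95 mm tall, loose, right of the organisers. Origin: centre of the underside.
- cup_stack: Bystander: stack of upturned paper cups, diameter 76 mm, 110 mm tall, loose, right of the organisers. Origin: centre of the underside.
Mind the look-alikes: they are no part of the job. What is shaped like the jar_cocoa but pink or turquoise is not meant.

How it is judged (in metres and radians):
At the end, for the whole second after the job is handed in: Every jar stands upright (within 0.1 rad) and still on the floor of the wooden organiser (underside within 5 mm of the floor's height), within 15 mm in x and y of the middle of the compartment that has the same number from the left as the jar's bay had in the grey organiser (((y of bay_sugar in the frame of old_organiser between 0.091 and 0.131 m and y of jar_sugar in the frame of new_organiser between 0.096 and 0.126 m) or (y of bay_sugar in the frame of old_organiser between 0.017 and 0.057 m and y of jar_sugar in the frame of new_organiser between 0.022 and 0.052 m) or (y of bay_sugar in the frame of old_organiser between -0.057 and -0.017 m and y of jar_sugar in the frame of new_organiser between -0.052 and -0.022 m) or (y of bay_sugar in the frame of old_organiser between -0.131 and -0.091 m and y of jar_sugar in the frame of new_organiser between -0.126 and -0.096 m)) and x of jar_sugar in the frame of new_organiser between -0.015 and 0.015 m and z of jar_sugar in the frame of new_organiser between 0.002 and 0.012 m and angle between each of jar_sugar, jar_cocoa, jar_creamer, jar_cinnamon's own z axis and vertical below 0.1 rad and linear speed of each of jar_sugar, jar_cocoa, jar_creamer, jar_cinnamon below 0.02 m/s and ((y of bay_cocoa in the frame of old_organiser between 0.091 and 0.131 m and y of jar_cocoa in the frame of new_organiser between 0.096 and 0.126 m) or (y of bay_cocoa in the frame of old_organiser between 0.017 and 0.057 m and y of jar_cocoa in the frame of new_organiser between 0.022 and 0.052 m) or (y of bay_cocoa in the frame of old_organiser between -0.057 and -0.017 m and y of jar_cocoa in the frame of new_organiser between -0.052 and -0.022 m) or (y of bay_cocoa in the frame of old_organiser between -0.131 and -0.091 m and y of jar_cocoa in the frame of new_organiser between -0.126 and -0.096 m)) and x of jar_cocoa in the frame of new_organiser between -0.015 and 0.015 m and z of jar_cocoa in the frame of new_organiser between 0.002 and 0.012 m and ((y of bay_creamer in the frame of old_organiser between 0.091 and 0.131 m and y of jar_creamer in the frame of new_organiser between 0.096 and 0.126 m) or (y of bay_creamer in the frame of old_organiser between 0.017 and 0.057 m and y of jar_creamer in the frame of new_organiser between 0.022 and 0.052 m) or (y of bay_creamer in the frame of old_organiser between -0.057 and -0.017 m and y of jar_creamer in the frame of new_organiser between -0.052 and -0.022 m) or (y of bay_creamer in the frame of old_organiser between -0.131 and -0.091 m and y of jar_creamer in the frame of new_organiser between -0.126 and -0.096 m)) and x of jar_creamer in the frame of new_organiser between -0.015 and 0.015 m and z of jar_creamer in the frame of new_organiser between 0.002 and 0.012 m and ((y of bay_cinnamon in the frame of old_organiser between 0.091 and 0.131 m and y of jar_cinnamon in the frame of new_organiser between 0.096 and 0.126 m) or (y of bay_cinnamon in the frame of old_organiser between 0.017 and 0.057 m and y of jar_cinnamon in the frame of new_organiser between 0.022 and 0.052 m) or (y of bay_cinnamon in the frame of old_organiser between -0.057 and -0.017 m and y of jar_cinnamon in the frame of new_organiser between -0.052 and -0.022 m) or (y of bay_cinnamon in the frame of old_organiser between -0.131 and -0.091 m and y of jar_cinnamon in the frame of new_organiser between -0.126 and -0.096 m)) and x of jar_cinnamon in the frame of new_organiser between -0.015 and 0.015 m and z of jar_cinnamon in the frame of new_organiser between 0.002 and 0.012 m); the robot touches nothing.
It fails at once if a jar is dropped or knocked: it moves faster than 0.6 m/s with no finger on it ((contact force between the fingers and jar_sugar below 0.02 N and linear speed of jar_sugar above 0.6 m/s) or (contact force between the fingers and jar_cocoa below 0.02 N and linear speed of jar_cocoa above 0.6 m/s) or (contact force between the fingers and jar_creamer below 0.02 N and linear speed of jar_creamer above 0.6 m/s) or (contact force between the fingers and jar_cinnamon below 0.02 N and linear speed of jar_cinnamon above 0.6 m/s)).
It fails at once if a jar is tipped by more than 0.6 rad (35 degrees) (angle between any of jar_sugar, jar_cocoa, jar_creamer, jar_cinnamon's own z axis and vertical above 0.6 rad).
It fails at once if the pump bottle, the mug or the cup stack is shifted by more than 30 mm (distance of any of pump_bottle, mug, cup_stack from where it was at the start of the episode above 0.03 m).
It also fails if it takes over 96 s, if anything falls off the work surface, if the arm or the gripper's body presses on something with over 40 N, if the wrist force passes 120 N, or if a joint passes its speed limit or range.

ROBOT

A 6-joint arm with a two-finger parallel gripper is mounted at the origin on the work surface. World frame = base frame: x ahead of the robot, y to its left, z up, the work surface at z = 0. Lengths are in m, angles in degrees, forces in N, time in s.
With the tool pointing down it reaches from about 0.35 to 0.875 m from the base axis. Payload 4.2 kg.
Tool frame: the origin (TCP) lies at the very end of the fingers, on their centre line; the grasp point (between the pads) lies 19 mm behind it; z points along the fingers, y is the line along which they close (so a half turn about z gives the same grasp; the last joint's range is limited). The gripper opens to 87 mm and grips with 3 to 60 N. Pads are 19 mm wide; open, the fingers measure 117 mm over their backs; the gripper's body (75 mm by 190 mm) begins 51 mm behind the grasp point.
Start: joints at [-60.527, 22.042, 0.453, 0, -68.411, -14.817], TCP at [0.158, -0.605, 0.223] pointing down, gripper open.
Joint ranges: [-179.83, 179.83], [-69.29, 118.12], [-61.27, 80.66], [-181.25, 117.63], [-171.15, -9.14], [-177.46, 177.46]. Speed limits (degrees/s): [159.86, 159.86, 180, 180, 180, 180].

INTERFACE

Orientations are given as a 3x3 rotation matrix whose columns are the frame's x, y, z axes.
In Python, from station import sense, optics, r gives the robot as it stands. The module is installed in compiled form; this text tells all that it offers.
- The arm moves only by the shell command python3 -m pendant 'ROWS' [OPENING]. ROWS is JSON, a list that holds one entry, the list of rows, each a list of 4 numbers: the shift along the tool's x, y, z normalised to -1 to 1, where 1 is 100 mm, then the turn about the tool's z normalised to -1 to 1, where 1 is 2 rad. A call has 1 to 8 rows; each row is the pose to reach, as a shift and turn from the pose commanded when the call began, along the tool's axes at that moment; what a row does not reach only later rows make up. A row lasts 1/10 s, in which the tool goes at most 50 mm and 8.59 degrees, less where a joint would pass 70% of its speed; a pose out of reach is approached as far as the arm can. A call with a number of a shift or a turn outside -1 to 1 is refused whole. A call with a gripper value outside its range is refused whole. OPENING is the closure, from 0 (fully open) to 1 (shut), set as the call begins (- or left out, the last holds). The fingers move at their own pace and stop on an object; the grip force is fixed at half the most. Time passes only in rows, so rows that repeat a pose let the fingers close. It gives the time, the measured TCP pose, the force, the opening and the grip force at its end, in the units of the state.
- sense(): the state, without advancing time (a new reading comes with each control period).
- optics.capture(name): name is "scene" or "top" or "wrist"; returns the picture (420x560x3 uint8, red, green, blue); there is no depth.
- optics.get_calibration(name): a dict with "camera_matrix" (3x3 intrinsics, pixels), "camera_from_world" (4x4, takes a point from world to camera coordinates). Camera axes: x right, y down, z forward; pixel columns grow to the right and rows downward; lengths in m; the calibration is good to about 2 mm. A picture is of the moment at which its call begins: read the wrist's pose just before it. get_calibration takes no time and is no camera call; for the wrist camera it gives the pose at the moment of the call.
- r.finish_job(): hands the job in; it is judged then, once.
The state is a dict: "time_s": time; "joints": joint angles; "joint_velocities": joint speeds; "effort": joint torques, N m; "tcp_pos": TCP position; "ee_rot": TCP orientation; "wrist_force": force on the tool from outside, world axes, zero at the start; "moment": the same for the moment, N m; "gripper_width": opening from 0.0 (shut) to 1.0 (fully open); "gripper_force": force on a finger pad.
Only numpy, scipy, OpenCV 4.12 (cv2) and the standard library are available. Lean on these libraries where they do the work, as an engineer would, in place of code of your own. Each camera call takes 0.05 s, during which the arm holds its last target. There are 200 camera calls.

## Working session

There is one attempt and no reset: what is moved stays moved. The work goes in short steps, Python scripts to look and compute and a shell command to move; the robot and the scene stay as the last step left them, time stands still between calls to the robot, and variables do not carry over. Pictures are saved under pics/ and viewed, at most 14 in all, crops included, and the job is handed in when it is done.

```bash
mkdir -p pics; python3 - <<'E'
from station import sense,optics,r
import cv2
s=sense();print(s)
for n in("scene","top"):
    c=optics.get_calibration(n);print(n,c)
    cv2.imwrite(f"pics/{n}0.png",optics.capture(n)[:,:,::-1])
E
```

```text
{'time_s': 0.0, 'joints': array([-6.05273239e+01,  2.20915848e+01,  3.78110215e-01, -2.81951170e-02,
       -6.84123265e+01, -1.48178515e+01]), 'joint_velocities': array([-0.04318385, -0.10141132,  0.08308767, -0.12158621, -0.01222974,
       -0.00020789]), 'effort': array([-3.53680489e-04, -3.90668321e+01,  1.87399685e+01,  4.21977997e+00,
        1.09637371e-02, -2.06574678e-04]), 'tcp_pos': array([ 0.15798871, -0.6040612 ,  0.2214416 ]), 'ee_rot': array([[-9.67513406e-01, -2.52818795e-01, -6.81888882e-04],
       [-2.52819687e-01,  9.67511055e-01,  2.13660091e-03],
       [ 1.19562162e-04,  2.23958496e-03, -9.99997485e-01]]), 'wrist_force': array([ 0.41711311,  0.6271668 , -0.51318247]), 'moment': array([ 0.03400348,  0.06182616, -0.05251892]), 'gripper_force': 0.0, 'gripper_width': 1.000257135349633}
scene {'camera_matrix': array([[496.90337588,   0.        , 287.09523975],
       [  0.        , 496.90337588, 206.76134932],
       [  0.        ,   0.        ,   1.        ]]), 'camera_from_world': array([[ 0.41284356,  0.91079223,  0.00420766, -0.19121042],
       [ 0.73729789, -0.33148267, -0.5886519 , -0.34262354],
       [-0.53474481,  0.24612345, -0.80837568,  1.71550977],
       [ 0.        ,  0.        ,  0.        ,  1.        ]])}
top {'camera_matrix': array([[513.21631624,   0.        , 270.2658421 ],
       [  0.        , 513.21631624, 205.99851589],
       [  0.        ,   0.        ,   1.        ]]), 'camera_from_world': array([[ 8.30855051e-02, -9.96541978e-01,  9.41119130e-04,
        -4.79719652e-02],
       [-9.74892807e-01, -8.14762392e-02, -2.07233293e-01,
         5.19448302e-01],
       [ 2.06593354e-01,  1.63005925e-02, -9.78291100e-01,
         1.06474912e+00],
       [ 0.00000000e+00,  0.00000000e+00,  0.00000000e+00,
         1.00000000e+00]])}
```

View pics/top0.png

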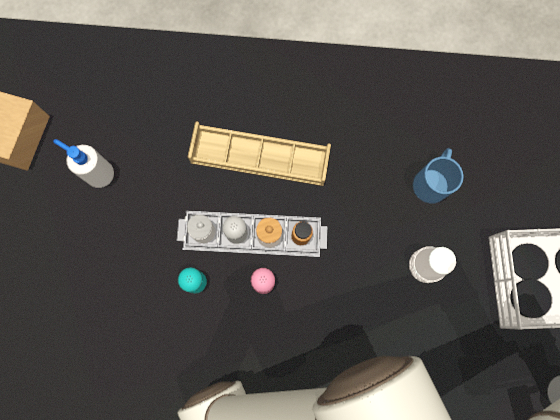

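View pics/scene0.png

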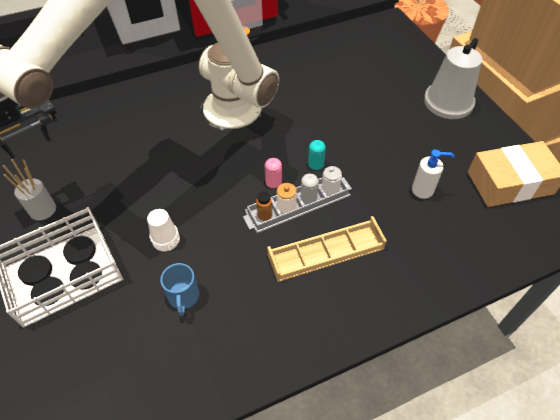

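Top view, left to right: sugar (200,228), cocoa (235,229), creamer (269,231) and cinnamon (303,233) in the grey organiser. The wooden one lies farther out, (190..330, 125..185). The turquoise and pink look-alikes stand nearer, at (192,280) and (263,280). I'll take an enlarged crop for precise corners.

```bash
python3 - <<'E'
import cv2
i=cv2.imread("pics/top0.png")[115:265,165:345]
cv2.imwrite("pics/crop0.png",cv2.resize(i,None,fx=4,fy=4,interpolation=cv2.INTER_CUBIC))
E
```

```text
(no output)
```

View pics/crop0.png

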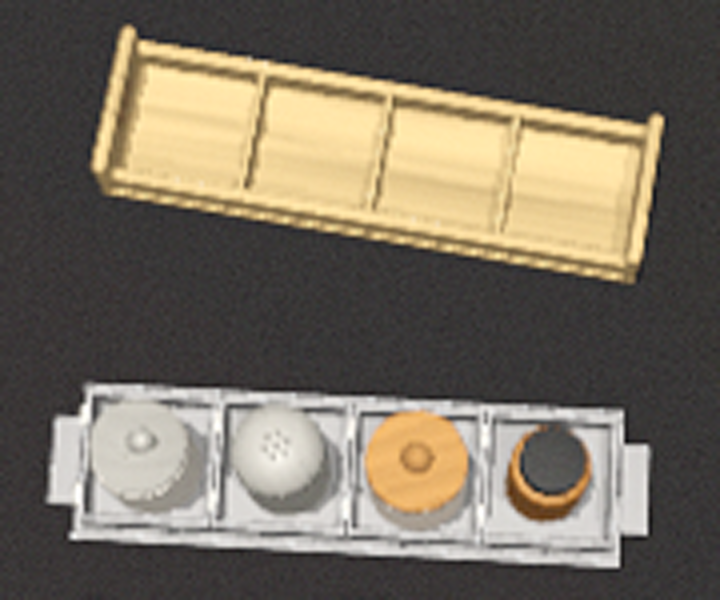

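```bash
cat > h.py <<'E'
import numpy as np
from station import sense,optics,r
def ray(name,uv,z,c=None):
    c=c or optics.get_calibration(name);K=np.array(c["camera_matrix"]);T=np.array(c["camera_from_world"])
    R,t=T[:3,:3],T[:3,3];o=-R.T@t;d=R.T@np.linalg.solve(K,[uv[0],uv[1],1.])
    return (o+d*(z-o[2])/d[2])[:2]
def fit(model,obs):  # 2D rigid: obs = R model + t
    m,o=np.array(model),np.array(obs);mc,oc=m.mean(0),o.mean(0)
    a,b=m-mc,o-oc;th=np.arctan2((a[:,0]*b[:,1]-a[:,1]*b[:,0]).sum(),(a*b).sum())
    R=np.array([[np.cos(th),-np.sin(th)],[np.sin(th),np.cos(th)]]);t=oc-R@mc
    return th,R,t,np.linalg.norm(m@R.T+t-o,axis=1)*1000
def go(x,y,z,yaw):  # rows needed; yaw = target yaw of tool y axis (deg)
    s=sense();R=np.array(s["ee_rot"]);d=R.T@(np.array([x,y,z])-s["tcp_pos"])
    cur=np.degrees(np.arctan2(R[1,1],R[0,1]));t=-((yaw-cur+180)%360-180)
    print("tool shift/100mm",np.round(d*10,3),"turn/2rad",round(np.radians(t)/2,3),"tcp",np.round(s["tcp_pos"],4),"yaw",round(cur,2),"J6",s["joints"][5],"t",s["time_s"])
E
python3 - <<'E'
from h import *
f=lambda u,v,z:ray("top",(u/4-.375+165,v/4-.375+115),z)
mod=[];ob=[]
for u,v,z,x,y in[(129,33,.046,.044,.1535),(101,170,.046,-.044,.1535),(656,122,.046,.044,-.1535),(632,262,.046,-.044,-.1535),
 (264,76,.029,.035,.074),(247,187,.029,-.035,.074),(388,97,.029,.035,0),(375,209,.029,-.035,0),(516,118,.029,.035,-.074),(502,230,.029,-.035,-.074)]:
    mod.append((x,y));ob.append(f(u,v,z))
th,R,t,e=fit(mod,ob);print("new",th,t,e.round(1))
for y in(.111,.037,-.037,-.111):print((R@[0,y]+t).round(4))
mod=[(.037,.148),(.037,-.148),(-.037,.148),(-.037,-.148)]
ob=[f(u,v,.030) for u,v in((85,385),(622,410),(75,530),(617,554))]
th,R,t,e=fit(mod,ob);print("old",th,t,e.round(1))
for n,u,v,z,y in(("sugar",140,453,.075,.111),("cocoa",276,448,.1,.037),("creamer",418,457,.095,-.037),("cinn",553,460,.099,-.111)):print(n,f(u,v,z).round(4),(R@[0,y]+t).round(4))
for n,u,v,z in(("turq",192,279,.09),("pink",263,279,.09),("pump",90,165,.1),("mug",445,178,.095),("cups",440,262,.11)):print(n,ray("top",(u,v),z).round(3))
go(.52,.111,.2,180)
E
```

```text
new -0.08959951280065198 [0.64811175 0.02988134] [3.6 3.  5.  3.7 0.7 3.6 2.  3.4 1.6 2.8]
[0.658  0.1404]
[0.6514 0.0667]
[ 0.6448 -0.007 ]
[ 0.6382 -0.0807]
old 0.03755460524628309 [0.46518713 0.03111789] [3.8 3.4 3.6 3.2]
sugar [0.4576 0.1404] [0.461 0.142]
cocoa [0.4622 0.0667] [0.4638 0.0681]
creamer [ 0.4644 -0.0069] [ 0.4666 -0.0059]
cinn [ 0.468  -0.0768] [ 0.4694 -0.0798]
turq [0.348 0.142]
pink [ 0.361 -0.003]
pump [0.569 0.384]
mug [ 0.605 -0.37 ]
cups [ 0.423 -0.357]
tool shift/100mm [-5.311  6.003  0.227] turn/2rad -0.658 tcp [ 0.158  -0.6041  0.2216] yaw 104.65 J6 -14.817166550801138 t 0.1
```

```bash
p="python3 -m pendant"
python3 -m pendant '[[[-0.3,0.3,0,0],[-0.866,0.86,0,0],[-0.866,0.86,0,0]]]' 0
python3 -m pendant '[[[-0.4,0.4,0,0],[-0.866,0.86,0,0],[-0.866,0.86,0,0]]]'
python3 -m pendant '[[[-0.4,0.4,0,0],[-0.866,0.86,0,0],[-0.866,0.86,0,0]]]'
python3 -m pendant '[[[-0.4,0.4,0,0],[-0.866,0.86,0,0],[-0.866,0.86,0,0]]]'
python3 -m pendant '[[[-0.4,0.4,0,0],[-0.7,0.7,0,0],[-0.866,0.86,0,0],[-0.866,0.86,0,0]]]'
python3 -m pendant '[[[0,0,0,-0.07],[0,0,0,-0.14],[0,0,0,-0.21],[0,0,0,-0.28],[0,0,0,-0.35],[0,0,0,-0.42],[0,0,0,-0.49],[0,0,0,-0.56]]]'
python3 -m pendant '[[[0,0,0,-0.07],[0,0,0,-0.098],[0,0,0,-0.098],[0,0,0,-0.098]]]'
python3 - <<'E'
from h import *
import cv2
go(.468,-.078,.2,180)
c=optics.get_calibration("wrist");print(c)
cv2.imwrite("pics/w1.png",optics.capture("wrist")[:,:,::-1])
E
```

```text
time_s: 0.4
tcp_pos: [0.2207, -0.497, 0.2219]
ee_rot: [[-0.967, -0.253, -0.001], [-0.253, 0.967, 0.002], [0.0, 0.002, -1.0]]
wrist_force: [0.9, -0.7, 0.6]
gripper_width: 0.999
gripper_force: 0.0
time_s: 0.7
tcp_pos: [0.2829, -0.3915, 0.2224]
ee_rot: [[-0.967, -0.255, -0.0], [-0.255, 0.967, 0.001], [-0.0, 0.001, -1.0]]
wrist_force: [0.1, -0.9, 0.2]
gripper_width: 0.998
gripper_force: 0.0
time_s: 1.0
tcp_pos: [0.3451, -0.2866, 0.2224]
ee_rot: [[-0.967, -0.256, 0.0], [-0.256, 0.967, 0.001], [-0.0, 0.001, -1.0]]
wrist_force: [-0.3, -0.0, -0.6]
gripper_width: 1.001
gripper_force: 0.0
time_s: 1.3
tcp_pos: [0.4074, -0.1815, 0.2225]
ee_rot: [[-0.967, -0.256, 0.0], [-0.256, 0.967, 0.0], [-0.0, 0.0, -1.0]]
wrist_force: [-0.5, 0.3, 0.4]
gripper_width: 0.999
gripper_force: 0.0
time_s: 1.7
tcp_pos: [0.4695, -0.0768, 0.2221]
ee_rot: [[-0.966, -0.257, -0.0], [-0.257, 0.966, 0.0], [0.0, 0.0, -1.0]]
wrist_force: [-1.1, -0.3, -0.5]
gripper_width: 0.999
gripper_force: 0.0
time_s: 2.5
tcp_pos: [0.4674, -0.0799, 0.2222]
ee_rot: [[-0.189, -0.982, -0.001], [-0.982, 0.189, 0.0], [0.0, 0.001, -1.0]]
wrist_fo
[... 214 characters left out ...]
ripper_width: 0.999
gripper_force: 0.0
tool shift/100mm [-0.016 -0.003  0.224] turn/2rad -0.001 tcp [ 0.4677 -0.0796  0.2224] yaw 179.93 J6 -10.08089535716263 t 2.9
{'camera_matrix': array([[297.95670444,   0.        , 280.95033343],
       [  0.        , 297.95670444, 209.26899341],
       [  0.        ,   0.        ,   1.        ]]), 'camera_from_world': array([[-9.99999490e-01,  9.81449387e-04, -2.37344365e-04,
         4.66895798e-01],
       [ 8.86477969e-04,  9.65871772e-01,  2.59019177e-01,
         4.41528742e-02],
       [ 4.83458435e-04,  2.59018835e-01, -9.65872150e-01,
         4.09368832e-01],
       [ 0.00000000e+00,  0.00000000e+00,  0.00000000e+00,
         1.00000000e+00]])}
```

View pics/w1.png

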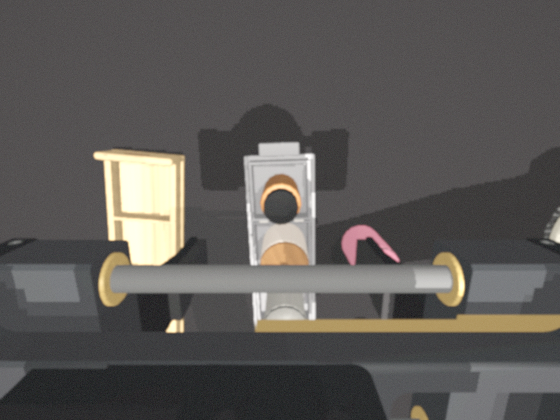

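The wrist view shows the cinnamon cap at (281,206), the end of the grey tray around it at (246–315, 155), and the right-hand end of the wooden organiser: panel top from (96,154) to (184,158), divider from (112,215) to (172,217). I'll check these against the first estimates.

```bash
python3 - <<'E'
from h import *
f=lambda u,v,z:ray("wrist",(u,v),z).round(4)
print("cinn",f(281,206,.099))
print("end panel top ends",f(96,154,.046),f(184,158,.046),"divider -.074 ends",f(116,215,.029),f(172,217,.029))
print("old tray end x",f(247,155,.03),f(315,155,.03))
E
```

```text
cinn [ 0.4669 -0.0759]
end panel top ends [ 0.674  -0.1225] [ 0.5758 -0.118 ] divider -.074 ends [ 0.6716 -0.0465] [ 0.6024 -0.0439]
old tray end x [ 0.5068 -0.12  ] [ 0.427 -0.12 ]
```

```bash

python3 -m pendant '[[[-0.03,0,0.3,0],[-0.03,0,0.7,0],[-0.03,0,1,0],[-0.03,0,1,0]]]' 0
python3 -m pendant '[[[0,0,0.2,0],[0,0,0.4,0],[0,0,0.6,0],[0,0,0.7,0],[0,0,0.78,0],[0,0,0.78,0],[0,0,0.78,0]]]'
python3 -m pendant '[[[0,0,0,0],[0,0,0,0],[0,0,0,0],[0,0,0,0],[0,0,0,0],[0,0,0,0],[0,0,0,0]]]' 1
```

```text
time_s: 3.35
tcp_pos: [0.4648, -0.0765, 0.1189]
ee_rot: [[-0.001, -1.0, -0.01], [-1.0, 0.001, -0.001], [0.001, 0.01, -1.0]]
wrist_force: [-0.9, 0.0, -0.9]
gripper_width: 1.004
gripper_force: 0.0
time_s: 4.05
tcp_pos: [0.469, -0.076, 0.0453]
ee_rot: [[0.001, -1.0, 0.002], [-1.0, -0.001, 0.0], [-0.0, -0.002, -1.0]]
wrist_force: [-0.0, 0.2, 0.2]
gripper_width: 1.0
gripper_force: 0.0
time_s: 4.75
tcp_pos: [0.4683, -0.0761, 0.0446]
ee_rot: [[0.001, -1.0, 0.0], [-1.0, -0.001, -0.0], [0.0, -0.0, -1.0]]
wrist_force: [0.7, 0.3, 0.3]
gripper_width: 0.503
gripper_force: 30.0
```

```bash

python3 -m pendant '[[[0,0,-0.1,0],[0,0,-0.4,0],[0,0,-0.8,0],[0,0,-1,0],[0,0,-1,0]]]'
python3 -m pendant '[[[0,-0.2,0,0],[0,-0.5,0,0],[0,-0.85,0,0],[0,-0.85,0,0]]]'
python3 -m pendant '[[[0.0,-0.3,0,0],[0.04,-0.6,0,0],[0.04,-0.84,0,0],[0.04,-0.84,0,0],[0.04,-0.84,0,0]]]'
python3 - <<'E'
from h import *
import cv2
go(.638,-.081,.144,180)
print(optics.get_calibration("wrist")["camera_from_world"])
cv2.imwrite("pics/w2.png",optics.capture("wrist")[:,:,::-1])
cv2.imwrite("pics/t2.png",optics.capture("top")[:,:,::-1])
E
```

```text
time_s: 5.25
tcp_pos: [0.4703, -0.0759, 0.148]
ee_rot: [[0.001, -1.0, 0.008], [-1.0, -0.001, 0.001], [-0.001, -0.008, -1.0]]
wrist_force: [-0.4, -0.2, -2.1]
gripper_width: 0.496
gripper_force: 30.0
time_s: 5.65
tcp_pos: [0.5563, -0.0759, 0.1426]
ee_rot: [[0.001, -1.0, 0.0], [-1.0, -0.001, -0.0], [0.0, -0.0, -1.0]]
wrist_force: [-0.3, -0.5, -2.7]
gripper_width: 0.496
gripper_force: 30.0
time_s: 6.15
tcp_pos: [0.6357, -0.0798, 0.1422]
ee_rot: [[0.0, -1.0, -0.005], [-1.0, -0.0, 0.0], [-0.0, 0.005, -1.0]]
wrist_force: [-0.5, 0.2, -2.3]
gripper_width: 0.499
gripper_force: 30.0
tool shift/100mm [ 0.012 -0.023 -0.018] turn/2rad 0.0 tcp [ 0.6357 -0.0798  0.1422] yaw -179.98 J6 -7.209045165831102 t 6.15
[[-9.99992127e-01 -4.81665337e-04  3.93881076e-03  6.34172872e-01]
 [ 5.56234806e-04  9.65790886e-01  2.59321527e-01  6.51468876e-02]
 [-3.92897372e-03  2.59321676e-01 -9.65783015e-01  3.34728307e-01]
 [ 0.00000000e+00  0.00000000e+00  0.00000000e+00  1.00000000e+00]]
```

View pics/w2.png

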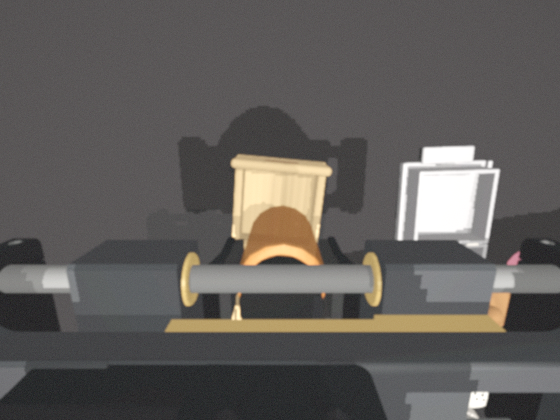

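The held cinnamon jar hangs over the right-hand compartment. The end panel top runs from (233,160) to (330,170), and the long walls show at about u = 238 and 324 at v = 200.

```bash
python3 - <<'E'
from h import *
f=lambda u,v,z:ray("wrist",(u,v),z)
a,b=f(233,161,.046),f(330,170,.046);print(a,b,"yaw",np.arctan2((a-b)[1],(a-b)[0]))
c,d=f(239,200,.029),f(323,204,.029);print(c,d)
E
```

```text
[ 0.6758303  -0.12300444] [ 0.5918087  -0.11529222] yaw -0.09153200669049075
[ 0.67430202 -0.08447056] [ 0.59424227 -0.08057645]
```

```bash

python3 -m pendant '[[[0,-0.01,0.2,0],[0,-0.01,0.5,0],[0,-0.01,0.75,0],[0,-0.01,0.85,0],[0,-0.01,0.9,0],[0,-0.01,0.9,0]]]'
python3 -m pendant '[[[0,0,0.03,0],[0,0,0.06,0],[0,0,0.07,0],[0,0,0.07,0],[0,0,0.07,0]]]'
```

```text
time_s: 6.85
tcp_pos: [0.6383, -0.0799, 0.0549]
ee_rot: [[0.001, -1.0, 0.0], [-1.0, -0.001, -0.0], [0.0, -0.0, -1.0]]
wrist_force: [-0.2, 0.2, -1.5]
gripper_width: 0.501
gripper_force: 30.0
time_s: 7.35
tcp_pos: [0.6384, -0.0799, 0.0478]
ee_rot: [[0.001, -1.0, 0.0], [-1.0, -0.001, -0.0], [0.0, -0.0, -1.0]]
wrist_force: [0.8, 0.3, -3.1]
gripper_width: 0.495
gripper_force: 30.0
```

```bash

python3 -m pendant '[[[0,0,0.015,0],[0,0,0.03,0],[0,0,0.03,0],[0,0,0.03,0]]]'
```

```text
time_s: 7.75
tcp_pos: [0.6384, -0.0799, 0.0447]
ee_rot: [[0.001, -1.0, 0.0], [-1.0, -0.001, -0.0], [0.0, -0.0, -1.0]]
wrist_force: [0.3, 1.0, -0.9]
gripper_width: 0.5
gripper_force: 30.0
```

```bash

python3 -m pendant '[[[0,0,0,0],[0,0,0,0],[0,0,0,0],[0,0,0,0],[0,0,0,0],[0,0,0,0]]]' 0
python3 -m pendant '[[[0,0,-0.2,0],[0,0,-0.5,0],[0,0,-0.9,0],[0,0,-1,0],[0,0,-1,0]]]'
python3 -m pendant '[[[0,0.3,0,0],[-0.2,0.6,0,0],[-0.4,0.87,0,0],[-0.4,0.87,0,0]]]'
python3 -m pendant '[[[-0.1,0.3,0,0],[-0.2,0.6,0,0],[-0.335,0.87,0,0],[-0.335,0.87,0,0],[-0.335,0.87,0,0]]]'
python3 - <<'E'
from h import *
import cv2
go(.4645,-.0065,.0447,180)
cv2.imwrite("pics/w3.png",optics.capture("wrist")[:,:,::-1])
for n,x,y,z in(("knob",.4645,-.0065,.095),("cinn placed",.638,-.080,.099)):
    c=optics.get_calibration("wrist");q=c["camera_from_world"]@[x,y,z,1];print(n,(c["camera_matrix"]@q[:3]/q[2])[:2])
E
```

```text
time_s: 8.35
tcp_pos: [0.6383, -0.0799, 0.0446]
ee_rot: [[0.001, -1.0, 0.0], [-1.0, -0.001, -0.0], [0.0, -0.0, -1.0]]
wrist_force: [-0.1, 0.1, 0.3]
gripper_width: 0.946
gripper_force: 0.0
time_s: 8.85
tcp_pos: [0.6395, -0.0798, 0.1471]
ee_rot: [[0.001, -1.0, 0.005], [-1.0, -0.001, 0.001], [-0.001, -0.005, -1.0]]
wrist_force: [-0.3, 0.5, 0.3]
gripper_width: 1.001
gripper_force: 0.0
time_s: 9.25
tcp_pos: [0.5467, -0.0389, 0.1428]
ee_rot: [[0.002, -1.0, -0.006], [-1.0, -0.002, 0.0], [-0.0, 0.006, -1.0]]
wrist_force: [1.2, -0.6, 0.1]
gripper_width: 1.003
gripper_force: 0.0
time_s: 9.75
tcp_pos: [0.4642, -0.0065, 0.1441]
ee_rot: [[0.002, -1.0, -0.001], [-1.0, -0.002, -0.0], [0.0, 0.001, -1.0]]
wrist_force: [1.4, -0.1, 0.6]
gripper_width: 0.999
gripper_force: 0.0
tool shift/100mm [-0.001 -0.003  0.994] turn/2rad 0.001 tcp [ 0.4642 -0.0065  0.1441] yaw -179.89 J6 -19.231876119030844 t 9.75
knob [280.14168424 226.30709533]
cinn placed [ 20.24579114 123.02789527]
```

View pics/w3.png

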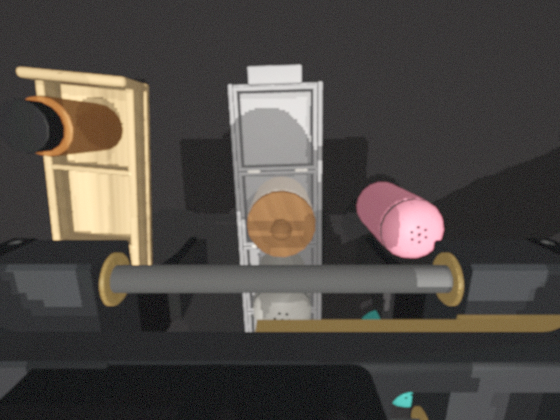

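The creamer knob is at (281,228), 2 px from the prediction, and the cinnamon stands upright in its compartment. Next I'll grip the creamer.

```bash

python3 -m pendant '[[[0,0,0.2,0],[0,0,0.5,0],[0,0,0.75,0],[0,0,0.9,0],[0,0,0.99,0],[0,0,0.99,0],[0,0,0.99,0]]]'
python3 -m pendant '[[[0,0,0,0],[0,0,0,0],[0,0,0,0],[0,0,0,0],[0,0,0,0],[0,0,0,0]]]' 1
python3 -m pendant '[[[0,0,-0.1,0],[0,0,-0.4,0],[0,0,-0.8,0],[0,0,-1,0],[0,0,-1,0]]]'
python3 -m pendant '[[[0,-0.2,0,0],[0,-0.5,0,0],[0,-0.9,0,0],[0,-0.9,0,0]]]'
python3 -m pendant '[[[0,-0.3,0,0],[0,-0.6,0,0],[0,-0.9,0,0],[0,-0.9,0,0],[0,-0.9,0,0]]]'
python3 - <<'E'
from h import *
import cv2
go(.644,-.006,.0447,180)
c=optics.get_calibration("wrist");print(c["camera_from_world"].tolist())
cv2.imwrite("pics/w4.png",optics.capture("wrist")[:,:,::-1])
E
```

```text
time_s: 10.5
tcp_pos: [0.4651, -0.0066, 0.0457]
ee_rot: [[0.001, -1.0, 0.001], [-1.0, -0.001, -0.0], [0.0, -0.001, -1.0]]
wrist_force: [0.6, -0.3, 0.7]
gripper_width: 1.002
gripper_force: 0.0
time_s: 11.1
tcp_pos: [0.4643, -0.0065, 0.0458]
ee_rot: [[0.001, -1.0, 0.0], [-1.0, -0.001, 0.0], [-0.0, -0.0, -1.0]]
wrist_force: [-1.8, -0.2, 1.7]
gripper_width: 0.633
gripper_force: 30.0
time_s: 11.6
tcp_pos: [0.4661, -0.0061, 0.1488]
ee_rot: [[0.001, -1.0, 0.007], [-1.0, -0.001, 0.002], [-0.002, -0.007, -1.0]]
wrist_force: [1.2, 0.2, -3.7]
gripper_width: 0.634
gripper_force: 30.0
time_s: 12.0
tcp_pos: [0.5577, -0.0063, 0.1434]
ee_rot: [[0.001, -1.0, 0.0], [-1.0, -0.001, -0.001], [0.001, -0.0, -1.0]]
wrist_force: [-1.3, 0.5, -3.3]
gripper_width: 0.635
gripper_force: 30.0
time_s: 12.5
tcp_pos: [0.6428, -0.0065, 0.1428]
ee_rot: [[0.0, -1.0, -0.005], [-1.0, -0.0, -0.0], [0.0, 0.005, -1.0]]
wrist_force: [-0.9, -0.4, -2.0]
gripper_width: 0.633
gripper_force: 30.0
tool shift/100mm [-0.006 -0.018  0.981] turn/2rad 0.0 tcp [ 0.6428 -0.0065  0.1428] yaw -179.99 J6 -13.745197191734796 t 12.5
[[-0.9999904766009773, -0.0002788238250049384, 0.004355337486977065, 0.6411693294282107], [0.000857708901483997, 0.9659387827133937, 0.25876926476227424, -0.005941643598117748], [-0.004279140426671361, 0.25877053601104255, -0.9659293445432575, 0.3165917562898291], [0.0, 0.0, 0.0, 1.0]]
```

View pics/w4.png

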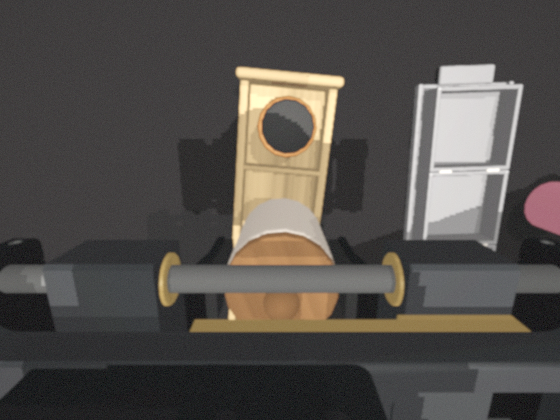

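The creamer is held level. The cinnamon stands centred in its compartment (cap at (287,128)). The divider runs from (245,166) to (322,172), and the end panel from (240,72) to (341,80).

```bash
python3 - <<'E'
from h import *
f=lambda u,v,z:ray("wrist",(u,v),z)
a,b=f(239,73,.046),f(342,82,.046);m=(a+b)/2;c,d=f(245,166,.029),f(322,172,.029);n=(c+d)/2
th=-.09;e=np.array([-np.sin(th),np.cos(th)])
print(a,b,c,d,"comp3 from panel",m+e*.1165,"from divider",n+e*.037,"cinn",f(287,128,.099),"comp4",m+e*.0425,n-e*.037)
E
```

```text
[ 0.67480734 -0.1197165 ] [ 0.59180328 -0.1131051 ] [ 0.67425322 -0.04340329] [ 0.6029291  -0.03785914] comp3 from panel [ 6.43776160e-01 -3.82303993e-04] from divider [ 0.64191667 -0.00378097] cinn [ 0.63730571 -0.0769535 ] comp4 [ 0.63712515 -0.07408281] [ 0.63526565 -0.07748147]
```

```bash

python3 -m pendant '[[[-0.025,0,0.15,0],[-0.025,0,0.4,0],[-0.025,0,0.7,0],[-0.025,0,0.85,0],[-0.025,0,0.92,0],[-0.025,0,0.94,0],[-0.025,0,0.94,0],[-0.025,0,0.94,0]]]'
python3 - <<'E'
from h import *
go(.643,-.004,.0458,180)
E
```

```text
time_s: 13.35
tcp_pos: [0.6449, -0.0037, 0.0529]
ee_rot: [[0.001, -1.0, 0.002], [-1.0, -0.001, 0.0], [-0.0, -0.002, -1.0]]
wrist_force: [0.4, 0.4, -2.6]
gripper_width: 0.635
gripper_force: 30.0
tool shift/100mm [0.003 0.019 0.071] turn/2rad 0.001 tcp [ 0.6449 -0.0037  0.0529] yaw -179.93 J6 -13.959053365722683 t 13.35
```

```bash

python3 -m pendant '[[[0,0.015,0.03,0],[0,0.015,0.055,0],[0,0.015,0.065,0],[0,0.015,0.07,0],[0,0.015,0.07,0]]]'
```

```text
time_s: 13.85
tcp_pos: [0.6426, -0.0039, 0.0459]
ee_rot: [[0.001, -1.0, 0.0], [-1.0, -0.001, -0.0], [0.0, -0.0, -1.0]]
wrist_force: [-3.4, 1.4, 4.2]
gripper_width: 0.635
gripper_force: 30.0
```

```bash

python3 -m pendant '[[[0,0,0,0],[0,0,0,0],[0,0,0,0],[0,0,0,0],[0,0,0,0],[0,0,0,0]]]' 0
python3 -m pendant '[[[0,0,-0.2,0],[0,0,-0.5,0],[0,0,-0.9,0],[0,0,-1,0],[0,0,-1,0]]]'
python3 -m pendant '[[[0,0.3,0,0],[-0.2,0.6,0,0],[-0.36,0.9,0,0],[-0.36,0.9,0,0]]]'
python3 -m pendant '[[[-0.1,0.3,0,0],[-0.2,0.6,0,0],[-0.35,0.9,0,0],[-0.35,0.9,0,0],[-0.35,0.9,0,0]]]'
python3 - <<'E'
from h import *
import cv2
go(.4622,.0667,.0447,180)
cv2.imwrite("pics/w5.png",optics.capture("wrist")[:,:,::-1])
c=optics.get_calibration("wrist");q=c["camera_from_world"]@[.4622,.0667,.1,1];print((c["camera_matrix"]@q[:3]/q[2])[:2])
E
```

```text
time_s: 14.45
tcp_pos: [0.6427, -0.0039, 0.0444]
ee_rot: [[0.001, -1.0, -0.0], [-1.0, -0.001, -0.0], [0.0, 0.0, -1.0]]
wrist_force: [-0.0, 1.0, 0.3]
gripper_width: 0.991
gripper_force: 0.0
time_s: 14.95
tcp_pos: [0.644, -0.0036, 0.147]
ee_rot: [[0.001, -1.0, 0.005], [-1.0, -0.001, 0.001], [-0.001, -0.005, -1.0]]
wrist_force: [-0.6, -0.6, -1.5]
gripper_width: 1.001
gripper_force: 0.0
time_s: 15.35
tcp_pos: [0.548, 0.0326, 0.1427]
ee_rot: [[0.002, -1.0, -0.006], [-1.0, -0.002, -0.0], [0.0, 0.006, -1.0]]
wrist_force: [1.2, -0.1, -0.4]
gripper_width: 1.004
gripper_force: 0.0
time_s: 15.85
tcp_pos: [0.4625, 0.067, 0.144]
ee_rot: [[0.002, -1.0, -0.001], [-1.0, -0.002, -0.0], [0.0, 0.001, -1.0]]
wrist_force: [-0.4, -0.2, 0.1]
gripper_width: 0.996
gripper_force: 0.0
tool shift/100mm [0.003 0.003 0.993] turn/2rad 0.001 tcp [0.4625 0.067  0.144 ] yaw -179.88 J6 -28.130444876417098 t 15.85
[280.94859221 228.02462968]
```

View pics/w5.png

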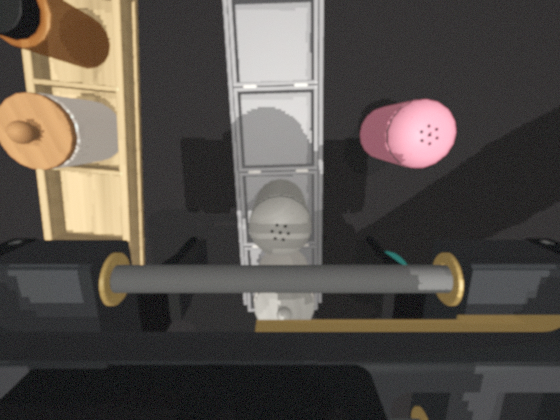

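The cocoa's perforations are at (280,232), below the TCP as predicted. The creamer and cinnamon both stand in their compartments.

```bash

python3 -m pendant '[[[0,0,0.2,0],[0,0,0.5,0],[0,0,0.75,0],[0,0,0.9,0],[0,0,0.99,0],[0,0,0.99,0],[0,0,0.99,0]]]'
python3 -m pendant '[[[0,0,0,0],[0,0,0,0],[0,0,0,0],[0,0,0,0],[0,0,0,0],[0,0,0,0],[0,0,0,0]]]' 1
python3 -m pendant '[[[0,0,-0.1,0],[0,0,-0.4,0],[0,0,-0.8,0],[0,0,-1,0],[0,0,-1,0]]]'
python3 -m pendant '[[[0,-0.2,0,0],[0,-0.5,0,0],[0,-0.93,0,0],[0,-0.93,0,0]]]'
python3 -m pendant '[[[0,-0.3,0,0],[0,-0.6,0,0],[-0.03,-0.93,0,0],[-0.03,-0.93,0,0],[-0.03,-0.93,0,0]]]'
python3 -m pendant '[[[0,0,0.15,0],[0,0,0.4,0],[0,0,0.7,0],[0,0,0.85,0],[0,0,0.92,0],[0,0,0.92,0],[0,0,0.92,0],[0,0,0.92,0]]]'
python3 - <<'E'
from h import *
go(.65,.070,.0455,180)
E
```

```text
time_s: 16.6
tcp_pos: [0.4635, 0.0669, 0.0457]
ee_rot: [[0.001, -1.0, 0.001], [-1.0, -0.001, 0.0], [-0.0, -0.001, -1.0]]
wrist_force: [0.2, 0.1, -0.5]
gripper_width: 1.001
gripper_force: 0.0
time_s: 17.3
tcp_pos: [0.4631, 0.0671, 0.0458]
ee_rot: [[0.001, -1.0, 0.001], [-1.0, -0.001, 0.0], [-0.0, -0.001, -1.0]]
wrist_force: [1.4, -0.5, 1.5]
gripper_width: 0.567
gripper_force: 30.0
time_s: 17.8
tcp_pos: [0.464, 0.0676, 0.1486]
ee_rot: [[0.001, -1.0, 0.006], [-1.0, -0.001, 0.003], [-0.003, -0.006, -1.0]]
wrist_force: [-0.3, -0.2, -3.9]
gripper_width: 0.565
gripper_force: 30.0
time_s: 18.2
tcp_pos: [0.5591, 0.0672, 0.143]
ee_rot: [[-0.0, -1.0, -0.0], [-1.0, 0.0, -0.001], [0.001, 0.0, -1.0]]
wrist_force: [-0.6, -0.9, -2.8]
gripper_width: 0.566
gripper_force: 30.0
time_s: 18.7
tcp_pos: [0.647, 0.0698, 0.1424]
ee_rot: [[-0.0, -1.0, -0.006], [-1.0, 0.0, -0.001], [0.001, 0.006, -1.0]]
wrist_force: [-0.6, 0.2, -4.1]
gripper_width: 0.57
gripper_force: 30.0
time_s: 19.5
tcp_pos: [0.6493, 0.0704, 0.055]
ee_rot: [[0.001, -1.0, 0.002], [-1.0, -0.001, 0.001], [-0.001, -0.002, -1.0]]
wrist_force: [1.2, 0.0, -2.8]
gripper_width: 0.569
gripper_force: 30.0
tool shift/100mm [ 0.004 -0.007  0.095] turn/2rad 0.001 tcp [0.6493 0.0704 0.055 ] yaw -179.92 J6 -20.29029346346391 t 19.5
```

```bash

python3 -m pendant '[[[0,0,0.03,0],[0,0,0.06,0],[0,0,0.08,0],[0,0,0.09,0],[0,0,0.09,0],[0,0,0.09,0]]]'
python3 -m pendant '[[[0,0,0,0],[0,0,0,0],[0,0,0,0],[0,0,0,0],[0,0,0,0],[0,0,0,0]]]' 0
python3 -m pendant '[[[0,0,-0.2,0],[0,0,-0.5,0],[0,0,-0.9,0],[0,0,-1,0],[0,0,-1,0]]]'
python3 -m pendant '[[[0,0.3,0,0],[-0.2,0.6,0,0],[-0.35,0.95,0,0],[-0.35,0.95,0,0]]]'
python3 -m pendant '[[[-0.1,0.3,0,0],[-0.2,0.6,0,0],[-0.35,0.96,0,0],[-0.35,0.96,0,0],[-0.35,0.96,0,0]]]'
python3 - <<'E'
from h import *
import cv2
go(.458,.1404,.0457,180)
cv2.imwrite("pics/w6.png",optics.capture("wrist")[:,:,::-1])
c=optics.get_calibration("wrist");q=c["camera_from_world"]@[.458,.1404,.075,1];print((c["camera_matrix"]@q[:3]/q[2])[:2],.027*298/q[2])
E
```

```text
time_s: 20.1
tcp_pos: [0.6486, 0.0701, 0.0458]
ee_rot: [[0.001, -1.0, 0.0], [-1.0, -0.001, -0.0], [0.0, -0.0, -1.0]]
wrist_force: [-2.7, -0.3, 5.7]
gripper_width: 0.57
gripper_force: 30.0
time_s: 20.7
tcp_pos: [0.6486, 0.0701, 0.0444]
ee_rot: [[0.001, -1.0, -0.0], [-1.0, -0.001, -0.0], [0.0, 0.0, -1.0]]
wrist_force: [-0.1, 0.6, -0.1]
gripper_width: 0.975
gripper_force: 0.0
time_s: 21.2
tcp_pos: [0.6498, 0.0705, 0.1471]
ee_rot: [[0.001, -1.0, 0.005], [-1.0, -0.001, 0.002], [-0.002, -0.005, -1.0]]
wrist_force: [-0.8, -0.2, 0.1]
gripper_width: 0.997
gripper_force: 0.0
time_s: 21.6
tcp_pos: [0.5485, 0.1053, 0.1426]
ee_rot: [[0.003, -1.0, -0.006], [-1.0, -0.003, -0.001], [0.001, 0.006, -1.0]]
wrist_force: [0.9, 0.6, 0.6]
gripper_width: 0.999
gripper_force: 0.0
time_s: 22.1
tcp_pos: [0.4571, 0.14, 0.1439]
ee_rot: [[0.002, -1.0, -0.001], [-1.0, -0.002, -0.001], [0.001, 0.001, -1.0]]
wrist_force: [0.4, -0.2, 0.7]
gripper_width: 0.999
gripper_force: 0.0
tool shift/100mm [-0.005 -0.01   0.982] turn/2rad 0.001 tcp [0.4571 0.14   0.1439] yaw -179.87 J6 -36.42580012988947 t 22.1
[279.55952622 219.00078125] 33.391032905926586
```

View pics/w6.png

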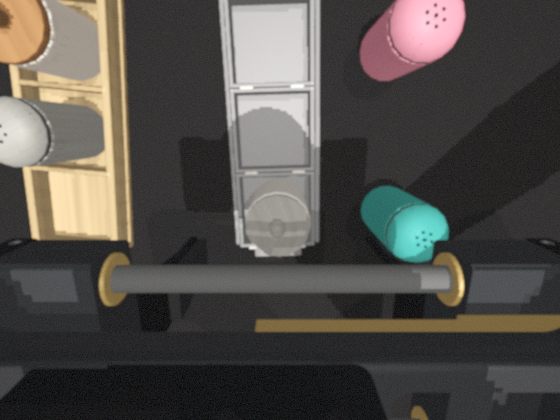

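The sugar shoulder circle is centred at about (278,222), 2–3 px off the prediction, so I'll shift by 2 mm. The cocoa stands upright in the second compartment.

```bash

python3 -m pendant '[[[-0.02,-0.02,0.2,0],[-0.02,-0.02,0.5,0],[-0.02,-0.02,0.75,0],[-0.02,-0.02,0.9,0],[-0.02,-0.02,0.98,0],[-0.02,-0.02,0.98,0],[-0.02,-0.02,0.98,0]]]'
python3 -m pendant '[[[0,0,0,0],[0,0,0,0],[0,0,0,0],[0,0,0,0],[0,0,0,0],[0,0,0,0],[0,0,0,0]]]' 1
python3 -m pendant '[[[0,0,-0.1,0],[0,0,-0.4,0],[0,0,-0.8,0],[0,0,-1,0],[0,0,-1,0]]]'
python3 -m pendant '[[[0,-0.2,0,0],[0,-0.5,0,0],[0,-0.98,0,0],[0,-0.98,0,0]]]'
python3 -m pendant '[[[0,-0.3,0,0],[0,-0.6,0,0],[-0.01,-0.98,0,0],[-0.01,-0.98,0,0],[-0.01,-0.98,0,0]]]'
python3 -m pendant '[[[0,0,0.15,0],[0,0,0.4,0],[0,0,0.45,0],[0,0,0.45,0]]]'
python3 - <<'E'
from h import *
go(.656,.1435,.0457,180)
E
```

```text
time_s: 22.85
tcp_pos: [0.4604, 0.142, 0.0468]
ee_rot: [[0.001, -1.0, 0.001], [-1.0, -0.001, 0.0], [-0.0, -0.001, -1.0]]
wrist_force: [-0.6, -0.2, 0.9]
gripper_width: 1.003
gripper_force: 0.0
time_s: 23.55
tcp_pos: [0.4597, 0.142, 0.0468]
ee_rot: [[0.001, -1.0, 0.0], [-1.0, -0.001, 0.0], [-0.0, -0.0, -1.0]]
wrist_force: [0.2, -0.2, 2.5]
gripper_width: 0.612
gripper_force: 30.0
time_s: 24.05
tcp_pos: [0.4611, 0.1429, 0.1498]
ee_rot: [[0.001, -1.0, 0.006], [-1.0, -0.001, 0.004], [-0.004, -0.006, -1.0]]
wrist_force: [0.0, 0.8, -1.9]
gripper_width: 0.612
gripper_force: 30.0
time_s: 24.45
tcp_pos: [0.5615, 0.1421, 0.1439]
ee_rot: [[-0.001, -1.0, 0.0], [-1.0, 0.001, -0.001], [0.001, -0.0, -1.0]]
wrist_force: [-1.1, 0.1, -2.8]
gripper_width: 0.614
gripper_force: 30.0
time_s: 24.95
tcp_pos: [0.6543, 0.1426, 0.1434]
ee_rot: [[-0.0, -1.0, -0.005], [-1.0, 0.0, -0.001], [0.001, 0.005, -1.0]]
wrist_force: [-0.5, 0.2, -2.3]
gripper_width: 0.617
gripper_force: 30.0
time_s: 25.35
tcp_pos: [0.6537, 0.1427, 0.1001]
ee_rot: [[0.001, -1.0, -0.004], [-1.0, -0.001, -0.002], [0.002, 0.004, -1.0]]
wrist_force: [0.1, 0.9, -2.2]
gripper_width: 0.615
gripper_force: 30.0
tool shift/100mm [-0.009 -0.025  0.544] turn/2rad 0.001 tcp [0.6537 0.1427 0.1001] yaw -179.92 J6 -26.04247145185817 t 25.35
```

```bash

python3 -m pendant '[[[-0.005,-0.01,0.2,0],[-0.005,-0.01,0.4,0],[-0.005,-0.01,0.45,0],[-0.005,-0.01,0.45,0],[-0.005,-0.01,0.45,0]]]'
```

```text
time_s: 25.85
tcp_pos: [0.6575, 0.144, 0.0582]
ee_rot: [[0.002, -1.0, 0.003], [-1.0, -0.002, 0.001], [-0.001, -0.003, -1.0]]
wrist_force: [-0.5, 0.2, -2.8]
gripper_width: 0.61
gripper_force: 30.0
```

```bash

python3 -m pendant '[[[0,0,0.04,0],[0,0,0.08,0],[0,0,0.1,0],[0,0,0.11,0],[0,0,0.11,0],[0,0,0.11,0]]]'
python3 -m pendant '[[[0,0,0,0],[0,0,0,0],[0,0,0,0],[0,0,0,0],[0,0,0,0],[0,0,0,0]]]' 0
python3 -m pendant '[[[0,0,-0.2,0],[0,0,-0.5,0],[0,0,-0.9,0],[0,0,-1,0],[0,0,-1,0]]]'
python3 -m pendant '[[[0,0.3,0,0],[0,0.6,0,0],[0,1,0,0],[0,1,0,0]]]'
python3 -m pendant '[[[0,0.3,0,0],[0,0.6,0,0],[0,1,0,0],[0,1,0,0],[0,1,0,0]]]'
python3 - <<'E'
from h import *
import cv2
i=optics.capture("top")[:,:,::-1][100:280,165:365]
cv2.imwrite("pics/t7.png",cv2.resize(i,None,fx=3.3,fy=3.3,interpolation=cv2.INTER_CUBIC))
E
```

```text
time_s: 26.45
tcp_pos: [0.6565, 0.1436, 0.0468]
ee_rot: [[0.001, -1.0, 0.0], [-1.0, -0.001, -0.0], [0.0, -0.0, -1.0]]
wrist_force: [-3.3, -0.1, 6.3]
gripper_width: 0.612
gripper_force: 30.0
time_s: 27.05
tcp_pos: [0.6566, 0.1436, 0.0454]
ee_rot: [[0.001, -1.0, -0.0], [-1.0, -0.001, -0.0], [0.0, 0.0, -1.0]]
wrist_force: [0.2, 0.8, 0.6]
gripper_width: 0.986
gripper_force: 0.0
time_s: 27.55
tcp_pos: [0.6578, 0.1442, 0.1483]
ee_rot: [[0.001, -1.0, 0.005], [-1.0, -0.001, 0.002], [-0.002, -0.005, -1.0]]
wrist_force: [-0.5, 0.2, 1.0]
gripper_width: 0.996
gripper_force: 0.0
time_s: 27.95
tcp_pos: [0.5504, 0.142, 0.1432]
ee_rot: [[0.001, -1.0, -0.008], [-1.0, -0.001, -0.002], [0.002, 0.008, -1.0]]
wrist_force: [-0.0, 0.2, -0.3]
gripper_width: 1.003
gripper_force: 0.0
time_s: 28.45
tcp_pos: [0.4562, 0.1434, 0.1451]
ee_rot: [[0.002, -1.0, -0.0], [-1.0, -0.002, -0.0], [0.0, 0.0, -1.0]]
wrist_force: [-0.4, 0.1, -0.5]
gripper_width: 0.998
gripper_force: 0.0
```

View pics/t7.png

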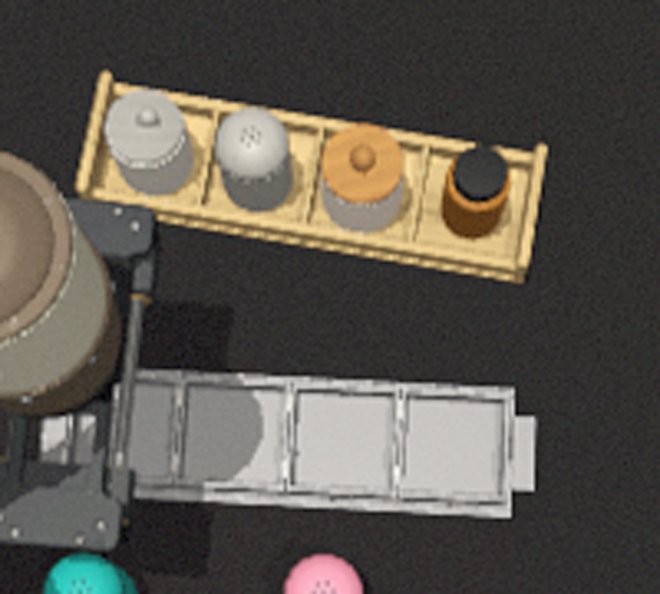

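All four jars stand upright in the wooden organiser in order: sugar (148,118), cocoa (250,138), creamer (363,158) and cinnamon (481,172). The gripper is clear of everything, so I'm handing in.

```bash
python3 -c "
from station import r
print(r.finish_job())"
```

```text
the job is handed in; nothing more can be done
None
```

The job is handed in: sugar, cocoa, creamer and cinnamon stand upright in the wooden organiser, one per compartment in their original order, and I kept clear of the pump bottle, mug and cups; the hand-in returned no verdict.

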